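# Clear the parts chest and hold its sprung lid just below the balance point

### The arm

A 7-joint arm with a two-finger parallel gripper is mounted at the origin on the work surface. World frame = base frame: x ahead of the robot, y to its left, z up, the work surface at z = 0. Lengths are in m, angles in rad, forces in N, time in s.
With the tool pointing down it reaches from about 0.4 to 0.75 m from the base axis. Payload 19.5 kg.
Tool frame: the origin (TCP) lies on the front face of the gripper's body, between the roots of the fingers; the fingertips stand 73 mm ahead of it and the grasp point (between the pads) lies 54 mm ahead of it; x points along the fingers, z is the direction in which the jaws open and shut, and the axes are right-handed (so a half turn about x gives the same grasp; the last joint's range is limited). The gripper opens to 85 mm and grips with 20 to 120 N. Pads are 22 mm wide; open, the fingers measure 114 mm over their backs; the gripper's body (76 mm by 85 mm) begins 54 mm behind the grasp point. The pads swing forward as they close: fully open they stand 13 mm farther back than shut.
Start: joints at [1.19, 0.707, -0.028, 1.485, 0.022, 0.951, -0.075], TCP at [0.191, -0.542, 0.304] pointing down, gripper open.
Joint ranges: [-2.71, 2.71], [-0.32, 2.16], [-1.57, 1.52], [0, 2.45], [-1.46, 4.6], [0, 2.02], [-2.83, 2.83]. Speed limits (rad/s): [1.89, 1.89, 2.57, 2.57, 3.01, 3.01, 3.01].

### API

Orientations are given as a unit quaternion [x, y, z, w].
In Python, from cell import get_state, eyes, env gives the robot as it stands.
- The arm moves only by the shell command python3 -m inch 'ROWS' [FORCE]. ROWS is JSON, one flat list of numbers, 7 for each row, row after row: the shift along the tool's x, y, z in m, then the turn, a rotation vector about the tool's x, y, z in rad, then the opening in per cent of the stroke, from 0 (shut) to 100 (fully open). In form: [x, y, z, wx, wy, wz, hand, x, y, z, wx, wy, wz, hand, ...]. A call has exactly 5 rows; each row is the pose to reach, as a shift and turn from the pose measured when the call began, along the tool's axes at that moment; what a row does not reach only later rows make up. A row lasts 1/8 s, in which the tool goes at most 62.5 mm and 10.7 degrees, less where a joint would pass 70% of its speed; a pose out of reach is approached as far as the arm can. A call with a gripper value outside its range is refused whole. The fingers move at their own pace and stop on an object; FORCE is the grip in N (left out, the last holds). Time passes only in rows, so rows that repeat a pose let the fingers close, or fill a call up. It gives the time, the measured TCP pose, the force and the opening at its end, in the units of the state.
- get_state(): the state, without advancing time (a new reading comes with each control period).
- eyes.read_camera(name): name is "side" or "top"; returns a dict with "image" (400x640x3 uint8, red, green, blue), "range_z" (400x640 float32, m along the optical axis (not along the pixel's ray), 0 where there is no reading), "mtx" (3x3 intrinsics, pixels), "k1" (the pictures are not rectified: a ray, as slopes to the right and down, at radius r is drawn at 1 + k1 r^2 times it, then the intrinsics apply), "R" (3x3) and "t" (3): a world point X has camera coordinates R X + t. Camera axes: x right, y down, z forward; pixel columns grow to the right and rows downward; lengths in m; the calibration is good to about 2 mm. A picture is of the moment at which its call begins.
- env.close_job(): hands the job in, once; it reports no verdict.
The state is a dict: "clock": time; "joint_positions": joint angles; "joint_velocities": joint speeds; "joint_torque": joint torques, N m; "tool_pos": TCP position; "orientation": TCP orientation; "contact_force": force on the tool from outside, world axes, zero at the start; "ft_torque": the same for the moment, N m; "gripper_width": finger opening in m.
Only numpy, scipy, OpenCV 4.12 (cv2) and the standard library are available. Lean on these libraries where they do the work, as an engineer would, in place of code of your own. Each camera call takes 0.05 s, during which the arm holds its last target.

### The job

The bench is full, so take the flat tin off the lid of the dark parts chest and balance it, right way up, on the crown of the white hard hat. Then raise the chest's sprung lid until it is a little past its balance point (60 degrees open), without letting it swing right open, bring it back to just below that point, some 5 to 10 degrees short of it, and finish while still holding it there with the gripper, so that it would fall shut if let go. Leave the can, tape roll, jar and castor where they stand.

Things in the scene. Friction and masses are not known exactly. Their poses are not given: they have to be found in the camera images.
- lid (a joint): Opening angle of the chest's lid in rad: 0 shut (level), grows as its front edge goes up, stop at 1.75. Lid of 0.9 kg with a spring: it balances at 1.05 rad (60 degrees); below that it falls shut by itself, above it the spring throws it open. At the bar the push needed is at most 2 N up to lift it off from shut, about 0.4 N to hold it 0.15 rad under the balance point. Little friction.
- lid_bar (a point): Centre of the lid's round steel pull bar, 12 mm thick, 100 mm long between its two arms. The bar runs parallel to the hinge (this point's y axis), 50 mm out in front of the lid's front edge in the plane of the lid, level with the lid's mid thickness; 90 mm above the bench when shut. It lies 230 mm from the hinge axis. Axes turn with the lid: y along the bar, x towards the hinge, z out of the lid's top face.
- lid_hinge (a point): Middle of the hinge axis, on the far upper edge of the fixed dark steel parts chest (180 mm deep, 240 mm wide, lid top 96 mm above the bench), 90 mm above the bench. Axes are the chest's: y along the hinge, x away from the bar side (horizontally, when shut the bar is at x = -0.230 of this point), z up. The lid panel is 180 x 240 x 12 mm.
- tin_center (a point): Centre of a closed plain metal screw tin, 90 (its x) x 46 (its y) x 34 mm high (z), about 0.22 kg, which starts lying flat on the chest's lid. This point is 17 mm above its underside.
- hat_crown (a point): Highest point of the fixed white hard hat, a smooth ball-shaped dome of 120 mm radius, 150 mm above the bench; z up. It stands beside the chest, left or right of it.
- tin: The screw tin itself; origin at the centre of its underside.
- hat: The white hard hat itself; origin on the bench under the crown.
- spray_can: Bystander: upright aerosol can, 58 mm across, 170 mm high; origin at its underside.
- tape_roll: Bystander: roll of tape lying flat, 90 mm across, 24 mm high; origin at its underside.
- bolt_jar: Bystander: small glass jar, 60 mm across, 80 mm high; origin at its underside.
- castor: Bystander: castor wheel standing on its 60 mm square plate, 74 mm high; origin at its underside.
There are look-alikes about, which are no part of the job. Leave any pink look-alike of the tin alone.

How it is judged:
On the way, in this order (a step that is already met when the one before it is completed fails the run):
1. the tin is balanced on the crown of the hard hat and let go (horizontal distance between tin_center and hat_crown below 0.035 m and z of tin_center in the frame of hat_crown above 0.004 m and angle between tin_center's own z axis and vertical below 0.4 rad and contact force between tin and hat above 0.3 N and contact force between tin and the arm below 0.05 N and contact force between tin and the fingers below 0.05 N and linear speed of tin below 0.04 m/s), for 0.5 s.
2. the lid is raised past its balance point (over 1.08 rad) (value of joint lid above 1.08 rad), for 0.1 s.
At the end, for the whole second after the job is handed in: The gripper's fingers alone hold the lid still at 0.80 to 1.02 rad (0.03 to 0.25 rad below balance; under 0.05 rad/s, contact over 0.1 N), and the tin lies still and untouched on the hat, centre within 35 mm of the crown horizontally, tilted under 0.4 rad (all of step 1 and value of joint lid between 0.8 and 1.02 rad and velocity of joint lid between -0.05 and 0.05 rad/s and contact force between lid and the fingers above 0.1 N and contact force between lid and spray_can below 0.02 N and contact force between lid and tape_roll below 0.02 N and contact force between lid and bolt_jar below 0.02 N and contact force between lid and castor below 0.02 N and contact force between lid and tin below 0.02 N); the arm keeps its last pose, push and grip.
It fails at once if the lid swings right open (over 1.5 rad) (value of joint lid above 1.5 rad).
It fails at once if the tin falls (height (world z) of tin_center below 0.08 m).
It fails at once if a bystander is moved more than 30 mm or tipped (distance of any of spray_can, tape_roll, bolt_jar, castor from where it was at the start of the episode above 0.03 m or angle between any of spray_can, tape_roll, bolt_jar, castor's own z axis and vertical above 0.3 rad).
It also fails if it takes over 67 s, if anything falls off the work surface, if the arm or the gripper's body presses on something with over 40 N, if the wrist force passes 120 N, or if a joint passes its speed limit or range.

## Working session

There is one attempt and no reset: what is moved stays moved. The work goes in short steps, Python scripts to look and compute and a shell command to move; the robot and the scene stay as the last step left them, time stands still between calls to the robot, and variables do not carry over. Pictures are saved under pics/ and viewed, and the job is handed in when it is done.

```bash
ls; mkdir -p pics; python3 - <<'E'
from cell import get_state, eyes, env
import cv2,numpy as np
s=get_state();print(s)
for n in("side","top"):
    c=eyes.read_camera(n);cv2.imwrite(f"pics/{n}0.png",c["image"][:,:,::-1])
    np.savez(f"{n}0.npz",**c);print(n,c["mtx"],c["k1"],c["R"],c["t"])
E
```

```text
pics
{'clock': 0.0, 'joint_positions': array([ 1.19031438,  0.70708002, -0.02763814,  1.48500182,  0.02199372,
        0.95086583, -0.07551741]), 'joint_velocities': array([ 6.92834482e-04,  7.62149136e-04,  9.68871008e-04, -3.61268252e-05,
       -1.25550670e-03,  5.26833126e-04, -5.14233461e-04]), 'joint_torque': array([-6.12283293e-04, -8.83213019e+01,  1.23440869e+00, -2.36164856e+01,
        1.68712798e-02,  6.59852361e-03, -2.10341145e-04]), 'tool_pos': array([ 0.19104705, -0.54214427,  0.30343975]), 'orientation': array([ 0.40876524,  0.57744046, -0.40834298,  0.5768271 ]), 'contact_force': array([-0.52867405,  0.6132296 ,  0.03507126]), 'ft_torque': array([0.01862141, 0.02061899, 0.02138492]), 'gripper_width': 0.0853448395243793}
side [[362.47833008   0.         322.55244061]
 [  0.         362.47833008 197.46468873]
 [  0.           0.           1.        ]] -0.011248314809317572 [[ 0.93240247 -0.36121457  0.01223371]
 [-0.2736447  -0.72766133 -0.62898932]
 [ 0.23610211  0.58312351 -0.77731768]] [-0.53921588  0.22154718  1.02230891]
top [[425.25342085   0.         319.87106938]
 [  0.         425.25342085 198.76372159]
 [  0.           0.           1.        ]] -0.10294623823107932 [[-1.71520080e-02 -9.99852701e-01  6.20975816e-04]
 [-9.95975484e-01  1.70308465e-02 -8.79930991e-02]
 [ 8.79695620e-02 -2.12773503e-03 -9.96120891e-01]] [0.02251216 0.58873132 1.38540851]
```

View pics/side0.png

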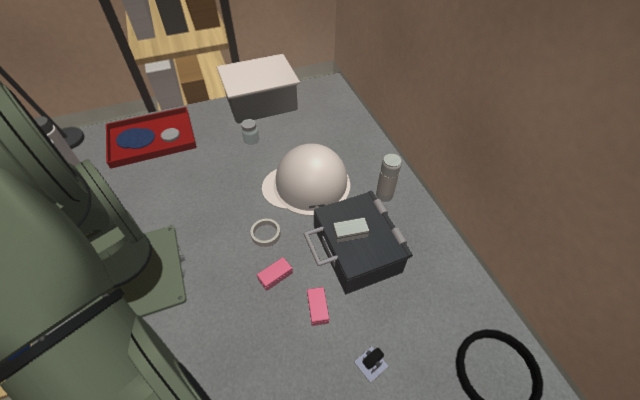

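View pics/top0.png

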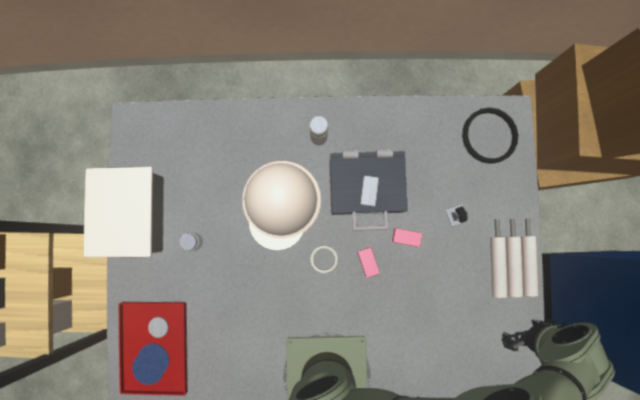

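The grey tin on the dark chest's lid is at top (370,190) and side (351,229). The pink boxes on the bench, at top (369,262) and (407,237), are the look-alikes. The grey one fits because it is plain metal and lies on the lid. I'll confirm it in a crop and measure.

```bash
cat > h.py <<'E'
import numpy as np,cv2
from scipy.spatial.transform import Rotation as Ro
def load(f): return dict(np.load(f))
def ray(c,uv):
    uv=np.atleast_2d(np.array(uv,float)); M=c["mtx"]
    d=(uv-[M[0,2],M[1,2]])/[M[0,0],M[1,1]]
    s=d.copy()
    for _ in range(20): s=d/(1+float(c["k1"])*(s**2).sum(1,keepdims=True))
    v=np.c_[s,np.ones(len(s))]
    return -c["R"].T@c["t"], v@c["R"]   # R^T v
def plane(c,uv,z):
    o,v=ray(c,uv); k=(z-o[2])/v[:,2]; return o+v*k[:,None]
def depth(c,mask=None):
    H,W=c["range_z"].shape
    vv,uu=np.mgrid[:H,:W]; o,v=ray(c,np.c_[uu.ravel(),vv.ravel()])
    P=o+v*c["range_z"].ravel()[:,None]; P[c["range_z"].ravel()==0]=np.nan
    return P.reshape(H,W,3)
def proj(c,X):
    p=np.atleast_2d(X)@c["R"].T+c["t"]; s=p[:,:2]/p[:,2:]; s=s*(1+float(c["k1"])*(s**2).sum(1,keepdims=True))
    return s@c["mtx"][:2,:2].T+c["mtx"][:2,2]
E
python3 - <<'E'
from h import *
t=load("top0.npz");s=load("side0.npz")
a=cv2.resize(t["image"][140:280,230:470],None,fx=3.3,fy=3.3,interpolation=cv2.INTER_CUBIC)
cv2.imwrite("pics/crop_t.png",a[:,:,::-1])
a=cv2.resize(s["image"][130:300,250:420],None,fx=3.5,fy=3.5,interpolation=cv2.INTER_CUBIC)
cv2.imwrite("pics/crop_s.png",a[:,:,::-1])
for n,c in(("top",t),("side",s)):
    P=depth(c); Z=P[...,2]; lo=P[(np.abs(P[...,0]-.55)<.25)&(np.abs(P[...,1])<.4)]
    # bright & on lid height
    g=c["image"].astype(int).sum(2)
    lid=(np.abs(Z-.096)<.012)&(g<220)&(P[...,0]>.3)&(P[...,1]<0)&(P[...,1]>-.4)
    lid=cv2.morphologyEx(lid.astype(np.uint8),cv2.MORPH_OPEN,np.ones((3,3)))
    vs,us=np.nonzero(lid); p=plane(c,np.c_[us,vs],.096)
    print(n,"lid",cv2.minAreaRect(p[:,:2].astype(np.float32)), len(p))
    tin=(Z>.112)&(Z<.15)&(P[...,0]>.4)&(P[...,0]<.75)&(P[...,1]<-.05)&(P[...,1]>-.35)&(g>300)
    num,L,S,_=cv2.connectedComponentsWithStats(tin.astype(np.uint8))
    for k in range(1,num):
        if S[k,4]<60: continue
        vs,us=np.nonzero(L==k); p=plane(c,np.c_[us,vs],.13)
        print(n,"tin?",S[k],cv2.minAreaRect(p[:,:2].astype(np.float32)),np.median(Z[L==k]))
    hat=(Z>.09)&(Z<.17)&(g>350)&(P[...,0]>.35)&(P[...,0]<.8)&(P[...,1]>-.05)&(P[...,1]<.3)
    q=P[hat]; 
    for _ in range(3):
        A=np.c_[2*q,np.ones(len(q))]; b=(q**2).sum(1); x=np.linalg.lstsq(A,b,rcond=None)[0]
        r=np.sqrt(x[3]+x[:3]@x[:3]); e=np.abs(np.linalg.norm(q-x[:3],axis=1)-r); q=q[e<.006]
    print(n,"hat",x[:3],r,len(q),np.nanmax(Z[hat]))
E
```

```text
top lid ((0.0, 0.0), (0.0, 0.0), 0.0) 0
top tin? [360 176  18  30 448] ((0.6031425595283508, -0.13816796243190765), (0.047173887491226196, 0.09091099351644516), 81.40573120117188) 0.1298986942268917
top hat [0.60175186 0.1357892  0.04912888] 0.10767160591056674 517 0.1699890255434071
side lid ((0.6332607269287109, -0.14782346785068512), (0.1947786957025528, 0.2435571700334549), 0.846145749092102) 3739
side tin? [334 218  35  19 465] ((0.6028796434402466, -0.14298076927661896), (0.04621643200516701, 0.0890200063586235), 81.3680419921875) 0.13019715824142852
side hat [0.59844124 0.12977154 0.05647262] 0.10018399480454705 318 0.1699454889035137
```

View pics/crop_t.png

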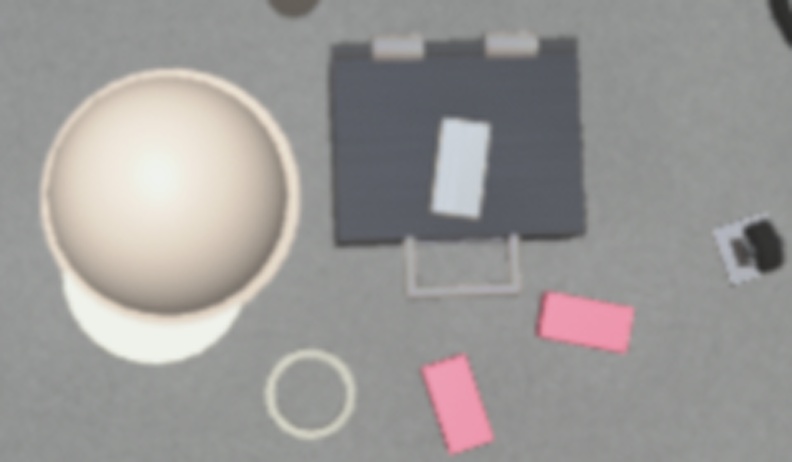

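View pics/crop_s.png

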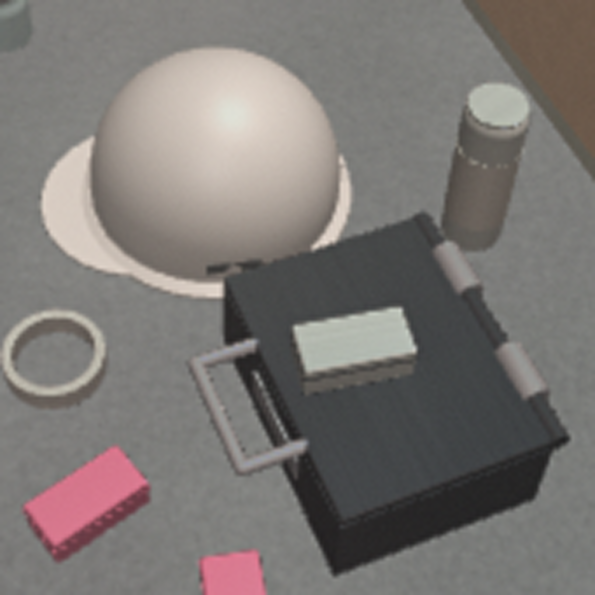

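The crops confirm it: a plain grey tin on the lid, with pink blocks on the bench. Next I'll refine the hat crown with the known radius, and measure the bar and lid.

```bash
python3 - <<'E'
from h import *
from scipy.optimize import least_squares
t=load("top0.npz");s=load("side0.npz")
for n,c in(("top",t),("side",s)):
    P=depth(c);Z=P[...,2]; g=c["image"].astype(int).sum(2)
    cc=np.linalg.norm(P-np.array([.6,.13,.03]),axis=2)
    m=(cc<.15)&(cc>.09)&(Z>.07)&(g>300)
    q=P[m]
    f=least_squares(lambda x:np.linalg.norm(q-np.r_[x[:2],.03],axis=1)-.12+0*x[0],[.6,.13],loss='soft_l1',f_scale=.004)
    f3=least_squares(lambda x:np.linalg.norm(q-x,axis=1)-.12,[.6,.13,.03],loss='soft_l1',f_scale=.004)
    print(n,len(q),f.x,f3.x,np.std(f3.fun))
    # silhouette: dome outline by tangent rays
    lo=proj(c,[[.6,.13,.15]]);print("crown px",lo)
    # dark lid
    d=(g<230)&(P[...,0]>.4)&(P[...,0]<.8)&(P[...,1]<0.01)&(P[...,1]>-.32)&(Z>.075)&(Z<.115)
    vs,us=np.nonzero(d);p=plane(c,np.c_[us,vs],.096);print("lid",len(p),cv2.minAreaRect(p[:,:2].astype(np.float32)))
# top: bar corner pixels from crop (410,292),(519,291) ; /3.3 + (230,140)
px=np.array([[410,292],[519,291]])/3.3+[230,140]
print("bar ends top",px,plane(t,px,.094))
px=np.array([[197,363],[242,467]])/3.5+[250,130]
print("bar ends side",px,plane(s,px,.094))
# lid front/back corners top: (337,243),(585,235),(331,46),(577,38)
px=np.array([[337,241],[585,234],[331,44],[577,38]])/3.3+[230,140]
print(plane(t,px,.096))
px=np.array([[226,279],[345,520]])/3.5+[250,130]
print(plane(s,px,.096))
E
```

```text
top 3791 [0.59146609 0.14320031] [0.59146709 0.14320144 0.03001044] 0.0020020158203789924
crown px [[281.07077161 192.22189007]]
lid 10 ((0.5400810241699219, -0.22068588435649872), (0.031764186918735504, 5.567562766373158e-07), 88.95953369140625)
side 2913 [0.59094524 0.14130048] [0.59101187 0.14149507 0.03025288] 0.0016136684595855163
crown px [[314.51875568 155.00596826]]
lid 4332 ((0.6266113519668579, -0.14929407835006714), (0.21221598982810974, 0.24946410953998566), 1.363386631011963)
bar ends top [[354.24242424 228.48484848]
 [387.27272727 228.18181818]] [[ 0.48742046 -0.0938209   0.094     ]
 [ 0.48640634 -0.19805075  0.094     ]]
bar ends side [[306.28571429 233.71428571]
 [319.14285714 263.42857143]] [[ 0.49006319 -0.09948695  0.094     ]
 [ 0.49051189 -0.19871801  0.094     ]]
[[ 0.53715088 -0.02516997  0.096     ]
 [ 0.53959806 -0.26291508  0.096     ]
 [ 0.72762986 -0.02316444  0.096     ]
 [ 0.7300822  -0.2621493   0.096     ]]
[[ 0.54016615 -0.03075606  0.096     ]
 [ 0.54467237 -0.26666548  0.096     ]]
```

```bash
cat > plan.py <<'E'
import sys
from h import *
from cell import get_state
def plan(p,zdir,q=False):
    s=get_state();R0=Ro.from_quat(s["orientation"]);p0=s["tool_pos"]
    z=np.r_[zdir,0];z=z/np.linalg.norm(z);x=np.array([0,0,-1.]);y=np.cross(z,x)
    best=None
    for sg in(1,-1):
        R=Ro.from_matrix(np.c_[x,sg*y,sg*z]); rv=(R0.inv()*R).as_rotvec()
        if best is None or np.linalg.norm(rv)<np.linalg.norm(best): best=rv
    print("clock",s["clock"],"pos",np.round(p0,4),"F",np.round(s["contact_force"],2),"w",round(float(s["gripper_width"]),4))
    print("shift",np.round(R0.inv().apply(np.array(p)-p0),4),"rot",np.round(best,4),"deg",np.degrees(np.linalg.norm(best)))
    print("tool axes\n",np.round(R0.as_matrix(),3))
    print("q",np.round(s["joint_positions"],3))
a=[float(v) for v in sys.argv[1:]]
plan(a[:3],a[3:5])
E
python3 plan.py .603 -.1405 .26 .1495 .9888
python3 - <<'E'
from h import *
t=load("top0.npz")
print("can",plane(t,[[319,122]],.17),"tape",plane(t,[[323,260]],.024))
E
```

```text
clock 0.1 pos [ 0.1911 -0.5421  0.3035] F [-0.36 -0.4   0.65] w 0.0855
shift [ 0.0437  0.522  -0.2419] rot [ 4.889e-01 -9.000e-04  2.000e-04] deg 28.01131624074018
tool axes
 [[-0.     0.943  0.332]
 [ 0.001  0.332 -0.943]
 [-1.     0.    -0.001]]
q [ 1.19   0.707 -0.028  1.485  0.022  0.951 -0.076]
can [[0.81039544 0.01136534 0.17      ]] tape [[0.38688432 0.00560194 0.024     ]]
```

```bash
python3 -m inch '[0.01,0.05,-0.024,0.1,0,0,100, 0.02,0.10,-0.048,0.2,0,0,100, 0.03,0.15,-0.072,0.3,0,0,100, 0.04,0.2,-0.096,0.4,0,0,100, 0.04,0.25,-0.12,0.489,0,0,100]'; python3 plan.py .603 -.1405 .26 .1495 .9888
```

```text
clock: 0.72
tool_pos: [0.3879, -0.3443, 0.2629]
orientation: [0.537, 0.461, -0.537, 0.459]
contact_force: [1.1, -0.4, 0.4]
gripper_width: 0.0855
clock 0.725 pos [ 0.3879 -0.3443  0.2629] F [ 1.08 -0.36  0.36] w 0.0855
shift [ 0.0029  0.1815 -0.2343] rot [-0.0033 -0.0014  0.0015] deg 0.2247645165585669
tool axes
 [[-0.001  0.988 -0.153]
 [ 0.002 -0.153 -0.988]
 [-1.    -0.002 -0.001]]
q [ 0.574  0.688  0.165  1.747 -0.159  0.721 -0.902]
```

```bash
python3 -m inch '[0,0.036,-0.047,0,0,0,100, 0,0.073,-0.094,0,0,0,100, 0.002,0.109,-0.14,0,0,0,100, 0.003,0.145,-0.187,0,0,0,100, 0.003,0.1815,-0.2343,0,0,0,100]'; python3 plan.py .603 -.1405 .175 .1495 .9888
python3 -m inch '[0.003,0.1815,-0.2343,0,0,0,100,0,0,0,0,0,0,100,0,0,0,0,0,0,100,0,0,0,0,0,0,100,0,0,0,0,0,0,100]' --help 2>&1 | tail -3
```

```text
clock: 1.35
tool_pos: [0.6042, -0.1388, 0.2597]
orientation: [-0.537, -0.461, 0.537, -0.459]
contact_force: [0.2, -0.6, 0.1]
gripper_width: 0.0852
clock 1.35 pos [ 0.6042 -0.1388  0.2597] F [ 0.23 -0.65  0.06] w 0.0852
shift [ 0.0847 -0.0007  0.0019] rot [-0.0032 -0.0012  0.002 ] deg 0.22816969624543115
tool axes
 [[-0.002  0.988 -0.153]
 [ 0.002 -0.153 -0.988]
 [-1.    -0.002 -0.001]]
q [ 0.067  0.843  0.239  1.368 -0.219  0.958 -1.369]
invalid input: not JSON, or not a number
```

That stray second call was refused, so nothing moved. Now I'll descend over the tin, stopping just above it to check.

```bash
python3 -m inch '[0.015,0,0.002,0,0,0,100, 0.03,0,0.002,0,0,0,100, 0.045,0,0.002,0,0,0,100, 0.045,0,0.002,0,0,0,100, 0.045,0,0.002,0,0,0,100]'; python3 plan.py .603 -.1405 .175 .1495 .9888
python3 - <<'E'
from h import *
from cell import eyes
c=eyes.read_camera("side");np.savez("s1.npz",**c)
cv2.imwrite("pics/s1.png",cv2.resize(c["image"][100:300,240:440],None,fx=3,fy=3,interpolation=cv2.INTER_CUBIC)[:,:,::-1])
E
```

```text
clock: 1.98
tool_pos: [0.6038, -0.1412, 0.2152]
orientation: [-0.537, -0.461, 0.537, -0.459]
contact_force: [0.5, 0.9, 0.8]
gripper_width: 0.0853
clock 1.975 pos [ 0.6038 -0.1412  0.2152] F [0.52 0.86 0.79] w 0.0853
shift [ 0.0402 -0.0008 -0.0005] rot [-0.0039 -0.0012  0.0015] deg 0.2464866128765483
tool axes
 [[-0.001  0.988 -0.153]
 [ 0.001 -0.153 -0.988]
 [-1.    -0.001 -0.001]]
q [ 0.077  0.896  0.223  1.416 -0.232  0.856 -1.353]
```

View pics/s1.png

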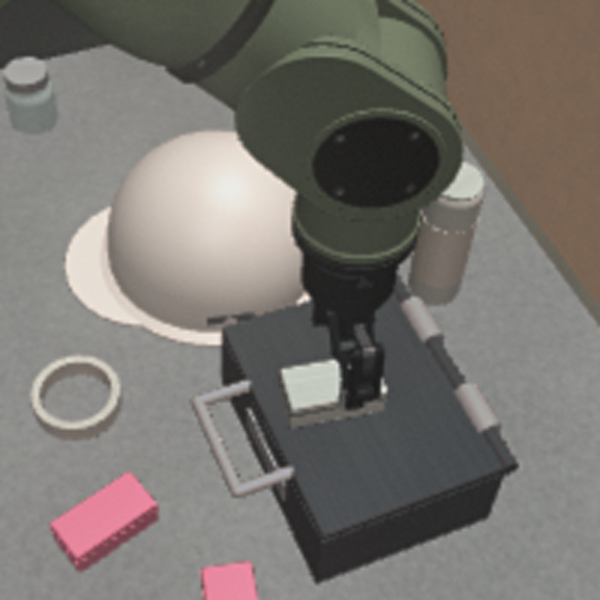

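```bash
python3 - <<'E'
from h import *
c=load("s1.npz")
for p in [(.603,-.1405,.155),(.603,-.1405,.13),(.603-.022,-.1405,.155),(.609,-.183,.155),(.597,-.098,.155)]:
    print(p,(proj(c,p)-[240,100])*3)
E
```

```text
(0.603, -0.1405, 0.155) [[333.16012555 361.64009556]]
(0.603, -0.1405, 0.13) [[331.12713568 377.68402531]]
(0.581, -0.1405, 0.155) [[310.32130878 368.85701934]]
(0.609, -0.183, 0.155) [[359.53280395 397.26459029]]
(0.597, -0.098, 0.155) [[308.0304385  327.69625709]]
```

The near finger appears at crop (360,400), as projected, beside the tin at (331,378). It is aligned, so I'll go down and close.

```bash
python3 -m inch '[0.012,0,0,0,0,0,100, 0.025,0,0,0,0,0,100, 0.035,0,0,0,0,0,100, 0.039,0,0,0,0,0,100, 0.039,0,0,0,0,0,100]' 30; python3 -m inch '[0,0,0,0,0,0,40, 0,0,0,0,0,0,40, 0,0,0,0,0,0,40,0,0,0,0,0,0,40,0,0,0,0,0,0,40]' 30; python3 plan.py .591 .142 .275 0 1
```

```text
clock: 2.65
tool_pos: [0.6038, -0.1411, 0.1761]
orientation: [-0.537, -0.461, 0.537, -0.459]
contact_force: [0.5, -0.3, -0.5]
gripper_width: 0.0855
clock: 3.28
tool_pos: [0.6038, -0.1411, 0.1763]
orientation: [0.537, 0.461, -0.537, 0.46]
contact_force: [-1.1, 1.0, 5.7]
gripper_width: 0.0455
clock 3.275 pos [ 0.6038 -0.1411  0.1763] F [-1.13  1.01  5.69] w 0.0455
shift [-0.0983 -0.0561 -0.2779] rot [-0.1537 -0.0012  0.0011] deg 8.806382750655652
tool axes
 [[-0.001  0.988 -0.153]
 [ 0.001 -0.153 -0.988]
 [-1.    -0.001 -0.001]]
q [ 0.083  0.948  0.208  1.447 -0.244  0.773 -1.343]
```

```bash
python3 -m inch '[-0.01,0,0,0,0,0,40, -0.025,0,0,0,0,0,40, -0.05,0,0,0,0,0,40,-0.075,0,0,0,0,0,40,-0.1,0,0,0,0,0,40]' 40; python3 -m inch '[0,0,0,0,0,0,40, -0.01,-0.005,-0.025,0,0,0,40, -0.01,-0.012,-0.06,0,0,0,40,-0.01,-0.02,-0.1,0,0,0,40,-0.01,-0.028,-0.14,0,0,0,40]'; python3 plan.py .591 .142 .275 .1495 .9888;python3 - <<'E'
from h import *
from cell import eyes
c=eyes.read_camera("side");np.savez("s2.npz",**c)
cv2.imwrite("pics/s2.png",c["image"][:,:,::-1])
E
```

```text
clock: 3.9
tool_pos: [0.6039, -0.1412, 0.2782]
orientation: [0.537, 0.46, -0.537, 0.46]
contact_force: [-0.7, 0.3, -1.7]
gripper_width: 0.0456
clock: 4.53
tool_pos: [0.5973, 0.0027, 0.2879]
orientation: [-0.537, -0.461, 0.537, -0.46]
contact_force: [1.3, 0.5, -1.3]
gripper_width: 0.0453
clock 4.525 pos [0.5973 0.0027 0.2879] F [ 1.29  0.5  -1.34] w 0.0453
shift [ 0.0131 -0.0275 -0.1367] rot [-0.0039 -0.001   0.0012] deg 0.2391231381344175
tool axes
 [[-0.001  0.988 -0.153]
 [ 0.001 -0.153 -0.988]
 [-1.    -0.001 -0.001]]
q [-0.186  0.778  0.272  1.425 -0.232  0.971 -1.582]
```

View pics/s2.png

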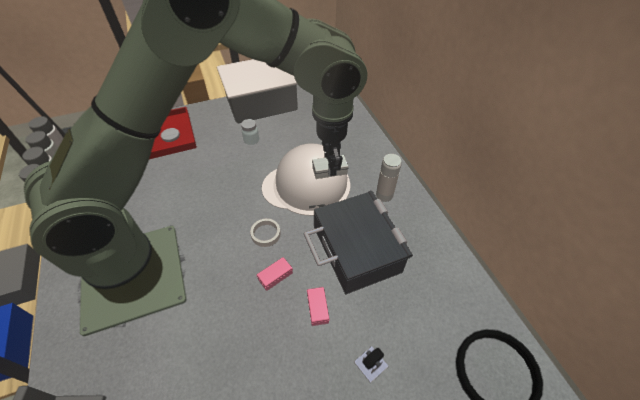

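The tin is held, at side pixel (330,167). I'll measure where it sits in the grip, then carry it over the crown.

```bash
python3 - <<'E'
from h import *
c=load("s2.npz");P=depth(c);Z=P[...,2];g=c["image"].astype(int).sum(2)
m=(np.abs(Z-.2416)<.008)&(np.abs(P[...,0]-.597)<.08)&(np.abs(P[...,1])<.06)&(g>250)
print(m.sum(),np.median(Z[m])); vs,us=np.nonzero(m);p=plane(c,np.c_[us,vs],np.median(Z[m]))
print(cv2.minAreaRect(p[:,:2].astype(np.float32)))
E
python3 -m inch '[0,-0.005,-0.03,0,0,0,40, 0,-0.014,-0.07,0,0,0,40, 0,-0.022,-0.11,0,0,0,40,0,-0.0275,-0.1367,0,0,0,40,0.013,-0.0275,-0.1367,0,0,0,40]'; python3 plan.py .591 .142 .230 .1495 .9888
```

```text
273 0.24114734036094676
((0.5955091118812561, 0.002078443765640259), (0.06857611238956451, 0.09002625197172165), 81.67110443115234)
clock: 5.2
tool_pos: [0.5899, 0.1503, 0.2751]
orientation: [0.536, 0.464, -0.534, 0.461]
contact_force: [0.9, -0.5, -2.0]
gripper_width: 0.0455
clock 5.2 pos [0.5899 0.1503 0.2751] F [ 0.89 -0.51 -2.  ] w 0.0455
shift [0.0451 0.0024 0.0084] rot [ 0.0049 -0.0058  0.0019] deg 0.44625770065316284
tool axes
 [[-0.001  0.989 -0.145]
 [ 0.006 -0.145 -0.989]
 [-1.    -0.002 -0.006]]
q [-0.433  0.812  0.289  1.398 -0.261  0.969 -1.797]
```

```bash
python3 -m inch '[0.01,0.0045,0.008,0.005,-0.006,0,40, 0.02,0.0045,0.008,0.005,-0.006,0,40, 0.03,0.0045,0.008,0.005,-0.006,0,40,0.034,0.0045,0.008,0.005,-0.006,0,40,0.034,0.0045,0.008,0.005,-0.006,0,40]'; python3 plan.py .5925 .142 .230 .1495 .9888;python3 - <<'E'
from h import *
from cell import eyes
c=eyes.read_camera("side");np.savez("s3.npz",**c)
cv2.imwrite("pics/s3.png",cv2.resize(c["image"][100:240,230:430],None,fx=4,fy=4,interpolation=cv2.INTER_CUBIC)[:,:,::-1])
E
```

```text
clock: 5.82
tool_pos: [0.5931, 0.142, 0.241]
orientation: [-0.536, -0.462, 0.537, -0.461]
contact_force: [-0.3, -0.5, -1.2]
gripper_width: 0.0453
clock 5.825 pos [0.5931 0.142  0.241 ] F [-0.3  -0.53 -1.24] w 0.0453
shift [ 0.011  -0.0006  0.    ] rot [-0.0002  0.0003  0.0021] deg 0.12308133490529241
tool axes
 [[-0.002  0.989 -0.15 ]
 [ 0.    -0.15  -0.989]
 [-1.    -0.002  0.   ]]
q [-0.416  0.855  0.279  1.432 -0.27   0.894 -1.779]
```

View pics/s3.png

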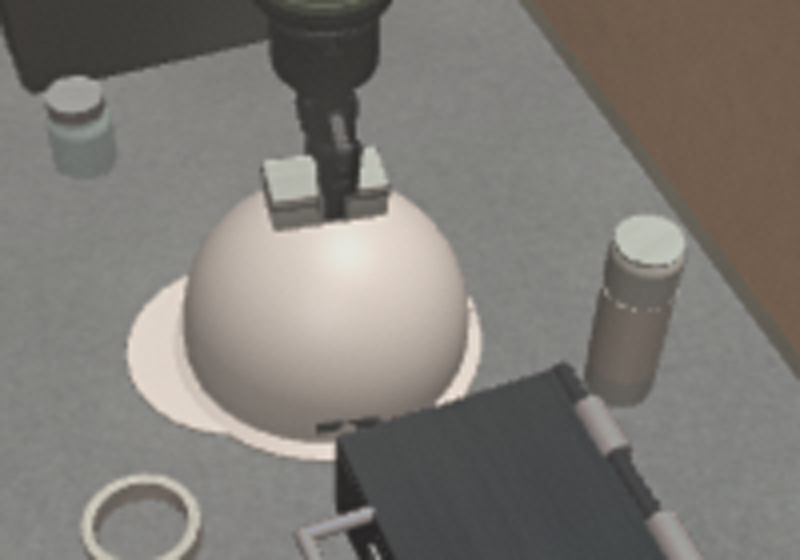

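The tin, at crop (325,200), is centred over the dome. I'll lower it slowly onto the crown.

```bash
python3 -m inch '[0.003,0,0,0,0,0,40, 0.006,0,0,0,0,0,40, 0.008,0,0,0,0,0,40,0.0095,0,0,0,0,0,40,0.0095,0,0,0,0,0,40]'; python3 plan.py .5925 .142 .230 .1495 .9888 | head -2
```

```text
clock: 6.5
tool_pos: [0.5932, 0.142, 0.2316]
orientation: [-0.536, -0.462, 0.537, -0.461]
contact_force: [0.3, 0.3, -1.2]
gripper_width: 0.0451
clock 6.5 pos [0.5932 0.142  0.2316] F [ 0.33  0.26 -1.2 ] w 0.0451
shift [ 0.0016 -0.0007  0.0001] rot [-0.0002  0.0002  0.0019] deg 0.10792682728736111
```

```bash
python3 -m inch '[0.0005,0,0,0,0,0,40, 0.001,0,0,0,0,0,40, 0.0015,0,0,0,0,0,40,0.002,0,0,0,0,0,40,0.002,0,0,0,0,0,40]'
```

```text
clock: 7.12
tool_pos: [0.5932, 0.142, 0.2305]
orientation: [-0.536, -0.461, 0.536, -0.461]
contact_force: [-3.8, -1.0, 13.8]
gripper_width: 0.0454
```

In contact at 14 N. I'll ease off slightly and release.

```bash
python3 -m inch '[-0.0003,0,0,0,0,0,40, -0.0006,0,0,0,0,0,40, -0.001,0,0,0,0,0,40,-0.001,0,0,0,0,0,40,-0.001,0,0,0,0,0,40]' 20;  python3 - <<'E'
from h import *
from cell import eyes
c=eyes.read_camera("side");np.savez("s4.npz",**c)
cv2.imwrite("pics/s4.png",cv2.resize(c["image"][120:190,260:360],None,fx=8,fy=8,interpolation=cv2.INTER_CUBIC)[:,:,::-1])
E
```

```text
clock: 7.75
tool_pos: [0.5932, 0.1419, 0.2315]
orientation: [-0.536, -0.461, 0.536, -0.461]
contact_force: [0.5, 0.4, -2.3]
gripper_width: 0.0453
```

View pics/s4.png

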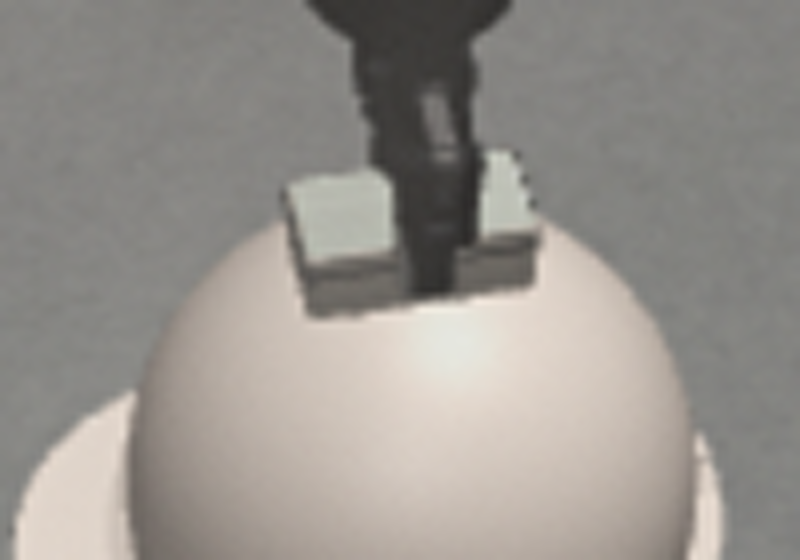

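```bash
python3 -m inch '[0.0004,0,0,0,0,0,40, 0.0007,0,0,0,0,0,40, 0.0007,0,0,0,0,0,50,0.0007,0,0,0,0,0,56,0.0007,0,0,0,0,0,60]' 20;  python3 -m inch '[0,0,0,0,0,0,65, 0,0,0,0,0,0,80,0,0,0,0,0,0,85, 0,0,0,0,0,0,85,0,0,0,0,0,0,85]' 20; python3 - <<'E'
from h import *
from cell import eyes
c=eyes.read_camera("side");np.savez("s5.npz",**c)
cv2.imwrite("pics/s5.png",cv2.resize(c["image"][120:190,260:360],None,fx=8,fy=8,interpolation=cv2.INTER_CUBIC)[:,:,::-1])
E
```

```text
clock: 8.43
tool_pos: [0.5933, 0.142, 0.2309]
orientation: [-0.536, -0.461, 0.536, -0.461]
contact_force: [-0.1, 0.3, 0.5]
gripper_width: 0.0514
clock: 9.05
tool_pos: [0.5933, 0.1419, 0.2309]
orientation: [-0.536, -0.461, 0.536, -0.461]
contact_force: [-0.0, -0.5, -0.5]
gripper_width: 0.0725
```

View pics/s5.png

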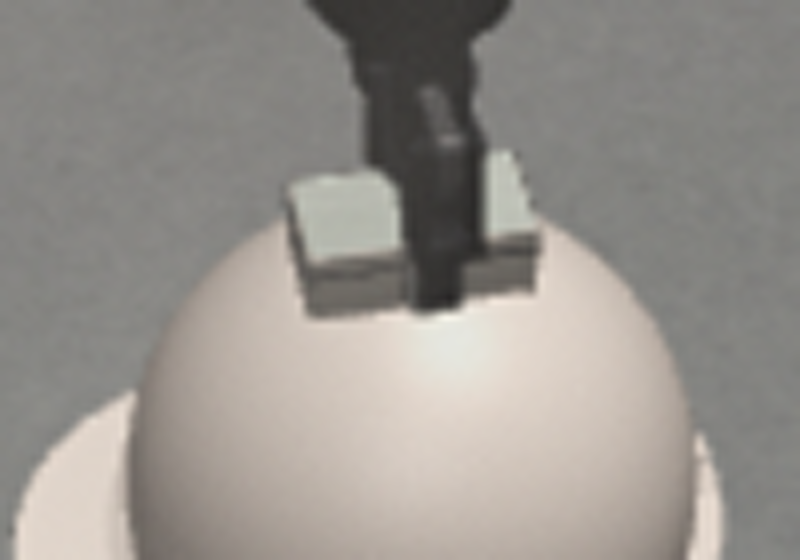

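The tin sits level and its outline hasn't changed, at crop (415,250). I'll retract straight up.

```bash
python3 -m inch '[-0.005,0,0,0,0,0,85, -0.015,0,0,0,0,0,85,-0.03,0,0,0,0,0,85, -0.05,0,0,0,0,0,85,-0.08,0,0,0,0,0,85]' 20; python3 - <<'E'
from h import *
from cell import eyes
for n in("side","top"):
    c=eyes.read_camera(n);np.savez(n+"6.npz",**c)
    P=depth(c);Z=P[...,2]
    m=(Z>.17)&(Z<.2)&(np.hypot(P[...,0]-.591,P[...,1]-.142)<.07)
    vs,us=np.nonzero(m);p=plane(c,np.c_[us,vs],.184)
    if len(p): print(n,m.sum(),np.median(Z[m]),cv2.minAreaRect(p[:,:2].astype(np.float32)))
c=load("side6.npz")
cv2.imwrite("pics/s6.png",cv2.resize(c["image"][80:240,230:430],None,fx=3.5,fy=3.5,interpolation=cv2.INTER_CUBIC)[:,:,::-1])
E
python3 plan.py .5 -.147 .3 -1 0
```

```text
clock: 9.72
tool_pos: [0.5932, 0.1419, 0.3123]
orientation: [-0.536, -0.461, 0.536, -0.461]
contact_force: [-0.0, -0.0, 0.3]
gripper_width: 0.0727
side 401 0.18344848357946297 ((0.5901935696601868, 0.1333669126033783), (0.060542527586221695, 0.09063733369112015), 81.05973815917969)
clock 9.825 pos [0.5941 0.1418 0.3147] F [0.59 0.01 0.03] w 0.0726
shift [ 0.0139 -0.0498  0.2997] rot [ 1.4205 -0.0042 -0.0015] deg 81.38943160945705
tool axes
 [[ 0.004  0.989 -0.15 ]
 [ 0.001 -0.15  -0.989]
 [-1.     0.004 -0.002]]
q [-0.426  0.773  0.307  1.335 -0.244  1.066 -1.805]
```

View pics/s6.png

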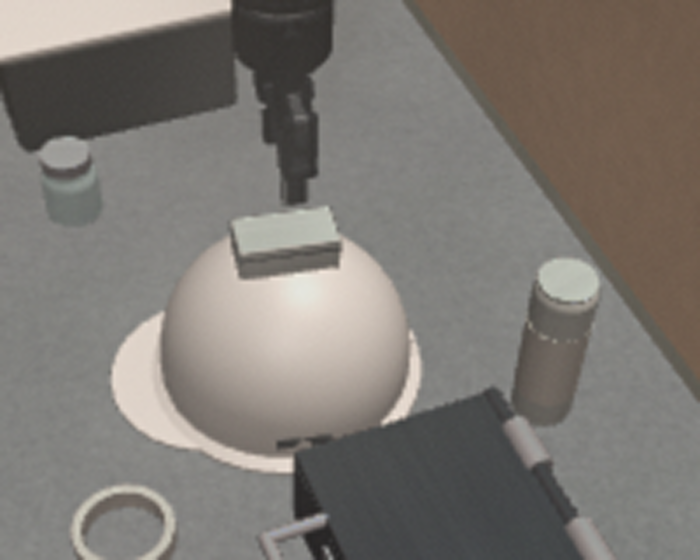

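Step 1 is done: the tin lies level on the crown at crop (287,240). Next I'll swing over to the bar, turning the −98.6° way to keep joint 7 away from its limit.

```bash
python3 -m inch '[0,-0.004,0.029,-0.17,0,0,70, 0,-0.008,0.058,-0.34,0,0,60, 0,-0.013,0.088,-0.51,0,0,50, 0,-0.018,0.118,-0.68,0,0,40, 0,-0.022,0.147,-0.85,0,0,40]' 20; python3 plan.py .488 -.147 .26 1 0
```

```text
clock: 10.45
tool_pos: [0.5499, -0.0012, 0.3148]
orientation: [0.298, 0.641, -0.296, 0.643]
contact_force: [0.2, 0.2, 0.4]
gripper_width: 0.0341
clock 10.45 pos [ 0.5499 -0.0012  0.3148] F [0.19 0.19 0.36] w 0.0341
shift [ 0.0544 -0.1419  0.0708] rot [-0.8656  0.0036 -0.003 ] deg 49.59500290741185
tool axes
 [[ 0.004  0.761  0.648]
 [ 0.001  0.648 -0.761]
 [-1.     0.004  0.002]]
q [-0.072  0.655  0.032  1.566 -0.026  0.917 -0.897]
```

```bash
python3 -m inch '[0.01,-0.028,0.014,-0.17,0,0,40, 0.02,-0.056,0.028,-0.34,0,0,40, 0.03,-0.085,0.042,-0.51,0,0,40, 0.04,-0.113,0.056,-0.69,0,0,40, 0.054,-0.142,0.071,-0.8656,0,0,40]' 20; python3 -m inch '[0,0,0,0,0,0,40,0,0,0,0,0,0,40,0,0,0,0,0,0,40,0,0,0,0,0,0,40,0,0,0,0,0,0,40]'; python3 plan.py .488 -.147 .2 1 0
python3 - <<'E'
from h import *
from cell import eyes
for n in("side","top"):
    c=eyes.read_camera(n);np.savez(n+"7.npz",**c)
c=load("side7.npz");cv2.imwrite("pics/s7.png",cv2.resize(c["image"][140:300,250:430],None,fx=3.5,fy=3.5,interpolation=cv2.INTER_CUBIC)[:,:,::-1])
c=load("top7.npz");cv2.imwrite("pics/t7.png",cv2.resize(c["image"][140:300,230:430],None,fx=3.5,fy=3.5,interpolation=cv2.INTER_CUBIC)[:,:,::-1])
E
```

```text
clock: 11.08
tool_pos: [0.4877, -0.1482, 0.2607]
orientation: [-0.002, 0.705, 0.002, 0.709]
contact_force: [0.8, -1.1, -0.1]
gripper_width: 0.0339
clock: 11.7
tool_pos: [0.4879, -0.1479, 0.2608]
orientation: [-0.002, 0.705, 0.002, 0.709]
contact_force: [0.6, 0.2, -0.8]
gripper_width: 0.0342
clock 11.7 pos [ 0.4879 -0.1479  0.2608] F [ 0.57  0.19 -0.76] w 0.0342
shift [ 0.0608  0.0009 -0.0002] rot [ 0.0062  0.0055 -0.0005] deg 0.4754250629240639
tool axes
 [[ 0.006 -0.006  1.   ]
 [ 0.     1.     0.006]
 [-1.     0.     0.006]]
q [ 0.371  0.676 -0.249  1.779  0.236  0.71   0.002]
```

View pics/s7.png

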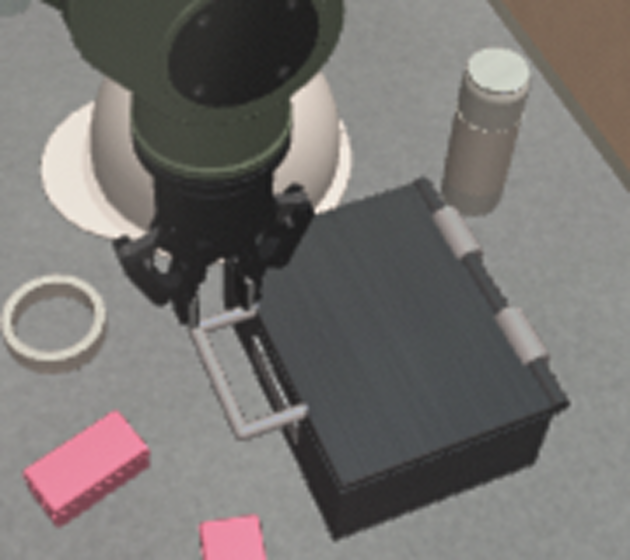

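View pics/t7.png

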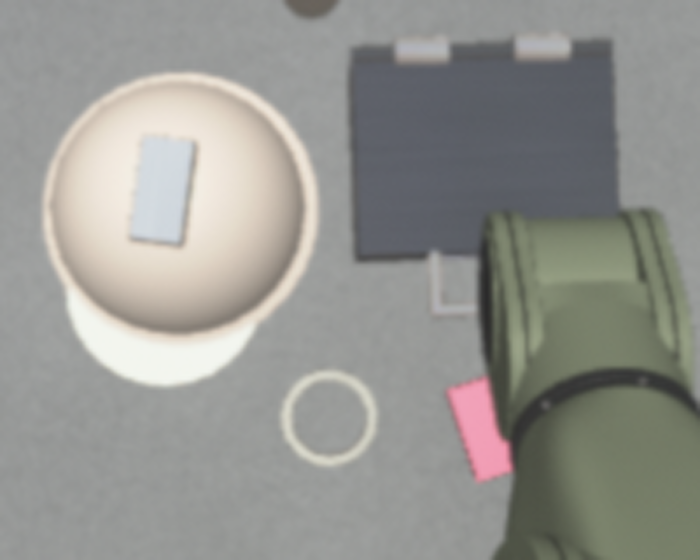

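The top view shows the tin still level on the hat at crop (163,190). The side view shows the gripper above the bar, which lies between crop (200,330) and (240,435). I'll descend over the bar.

```bash
python3 -m inch '[0.02,0,0,0,0.0055,0,40,0.04,0,0,0,0.0055,0,40,0.06,0,0,0,0.0055,0,40,0.075,0,0,0,0.0055,0,40,0.075,0,0,0,0.0055,0,40]'; python3 - <<'E'
from h import *
from cell import eyes
for n in("side",):
    c=eyes.read_camera(n);np.savez(n+"8.npz",**c)
cv2.imwrite("pics/s8.png",cv2.resize(c["image"][140:300,250:430],None,fx=3.5,fy=3.5,interpolation=cv2.INTER_CUBIC)[:,:,::-1])
E
```

```text
clock: 12.42
tool_pos: [0.488, -0.1479, 0.1852]
orientation: [-0.002, 0.708, 0.002, 0.707]
contact_force: [0.7, -0.3, 1.2]
gripper_width: 0.0341
```

View pics/s8.png

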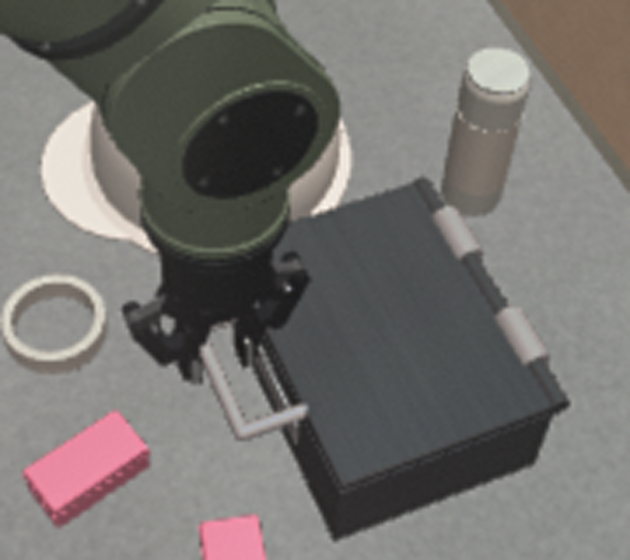

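```bash
python3 -m inch '[0.008,0,0,0,0,0,40,0.016,0,0,0,0,0,40,0.024,0,0,0,0,0,40,0.031,0,0,0,0,0,40,0.031,0,0,0,0,0,36]'; python3 - <<'E'
from h import *
from cell import eyes
for n in("side",):
    c=eyes.read_camera(n);np.savez(n+"9.npz",**c)
cv2.imwrite("pics/s9.png",cv2.resize(c["image"][180:280,270:370],None,fx=6,fy=6,interpolation=cv2.INTER_CUBIC)[:,:,::-1])
E
```

```text
clock: 13.1
tool_pos: [0.4881, -0.1479, 0.1543]
orientation: [-0.002, 0.708, 0.002, 0.707]
contact_force: [0.3, -0.2, 0.3]
gripper_width: 0.0304
```

View pics/s9.png

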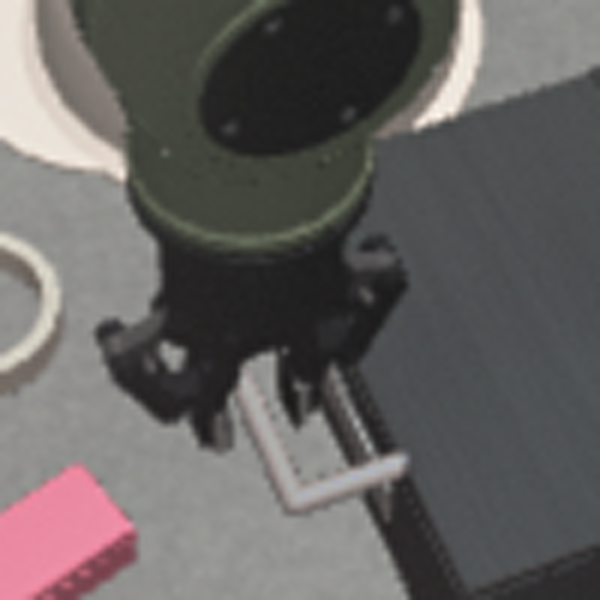

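No contact, and the bar lies between the fingers. I'll lower 4 mm and close.

```bash
python3 -m inch '[0.004,0,0,0,0,0,36,0.004,0,0,0,0,0,20,0.004,0,0,0,0,0,10,0.004,0,0,0,0,0,8,0.004,0,0,0,0,0,8]' 20; python3 plan.py .488 -.147 .151 1 0
```

```text
clock: 13.78
tool_pos: [0.4885, -0.1479, 0.1508]
orientation: [-0.002, 0.707, 0.002, 0.707]
contact_force: [4.7, -0.3, -0.6]
gripper_width: 0.0108
clock 13.775 pos [ 0.4885 -0.1479  0.1508] F [ 4.71 -0.27 -0.56] w 0.0108
shift [-0.0002  0.0009 -0.0005] rot [ 0.0062  0.0002 -0.0006] deg 0.3566283347894698
tool axes
 [[ 0.    -0.006  1.   ]
 [ 0.001  1.     0.006]
 [-1.     0.001  0.   ]]
q [ 0.324  0.86  -0.17   1.872  0.307  0.435 -0.061]
```

Gripped on the bar at about 11 mm. Now I'll follow the arc with tool x = −dz and tool z = +dx.

```bash
python3 -m inch '[-0.0115,0,0.0003,0,0,0,8,-0.023,0,0.0011,0,0,0,8,-0.0344,0,0.0026,0,0,0,8,-0.0457,0,0.0046,0,0,0,8,-0.0569,0,0.0072,0,0,0,8]' 20; python3 - <<'E'
from h import *
from cell import eyes
c=eyes.read_camera("side");np.savez("s10.npz",**c)
cv2.imwrite("pics/s10.png",cv2.resize(c["image"][100:300,250:430],None,fx=3,fy=3,interpolation=cv2.INTER_CUBIC)[:,:,::-1])
for th in(.25,.5,.75,.9,1.0,1.1,1.13): print(th,np.round([.23*np.sin(th)-.23*np.sin(.25),.23*(np.cos(.25)-np.cos(th))],4))
E
```

```text
clock: 14.4
tool_pos: [0.4958, -0.1478, 0.2085]
orientation: [-0.002, 0.707, 0.002, 0.707]
contact_force: [3.9, 0.2, -2.8]
gripper_width: 0.0111
0.25 [0. 0.]
0.5 [0.0534 0.021 ]
0.75 [0.0999 0.0546]
0.9 [0.1233 0.0799]
1.0 [0.1366 0.0986]
1.1 [0.1481 0.1185]
1.13 [0.1511 0.1247]
```

View pics/s10.png

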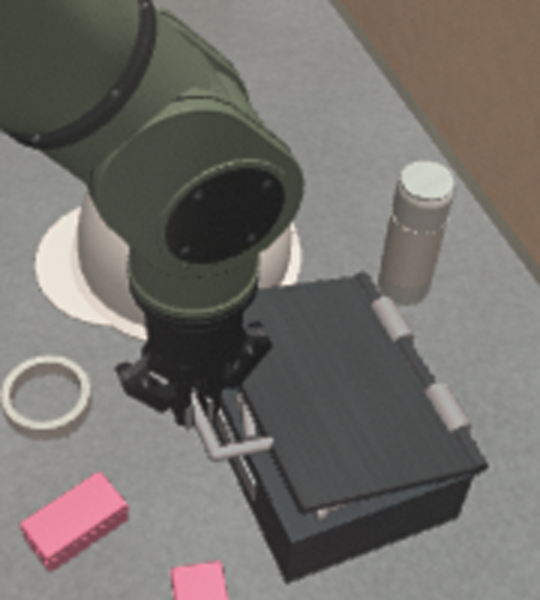

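```bash
python3 -m inch '[-0.0155,0,0.0045,0,0,0,8,-0.0327,0,0.011,0,0,0,8,-0.0473,0,0.0178,0,0,0,8,-0.0613,0,0.0256,0,0,0,8,-0.073,0,0.033,0,0,0,8]' 20; cat > ang.py <<'E'
from h import *
from cell import eyes,get_state
import sys
s=get_state();p=s["tool_pos"];print(p,s["contact_force"],s["gripper_width"], "ang by tcp z",np.arcsin(np.clip((p[2]-.1508)/.23,-1,1)),"x",np.arccos(1-(p[0]-.4885)/.23))
c=eyes.read_camera("side");np.savez("sl.npz",**c)
P=depth(c);g=c["image"].astype(int).sum(2)
# lid panel plane: dark points in chest's y range, right of arm, above chest top
m=(g<260)&(P[...,1]<-.19)&(P[...,1]>-.26)&(P[...,0]>.5)&(P[...,0]<.74)&(P[...,2]>.10)&(P[...,2]<.4)
m=cv2.erode(m.astype(np.uint8),np.ones((3,3)))>0
q=P[m]
if len(q)>30:
    n=None
    x=.718-q[:,0]
    k=np.abs(q[:,2])>0
    for _ in range(6):
        a,b=np.polyfit(x[k],q[k,2],1); r=np.abs(q[:,2]-a*x-b)/np.hypot(1,a); k=r<max(.005,np.median(r)*1.5)
    print("lid angle cam",np.arctan(a),k.sum(),len(q),"resid",np.std(r[k]))
cv2.imwrite("pics/"+sys.argv[1],cv2.resize(c["image"][80:300,230:430],None,fx=2.7,fy=2.7,interpolation=cv2.INTER_CUBIC)[:,:,::-1])
E
python3 ang.py s11.png
```

```text
clock: 15.08
tool_pos: [0.5301, -0.1475, 0.2831]
orientation: [-0.002, 0.706, 0.003, 0.708]
contact_force: [18.2, -0.0, -16.2]
gripper_width: 0.0108
[ 0.53014857 -0.1474946   0.28311016] [ 18.20567938  -0.03019012 -16.214373  ] 0.010753666465156214 ang by tcp z 0.6129238968178031 x 0.6112709821596283
lid angle cam 0.6095422228040854 794 801 resid 0.0006385575265273267
```

View pics/s11.png

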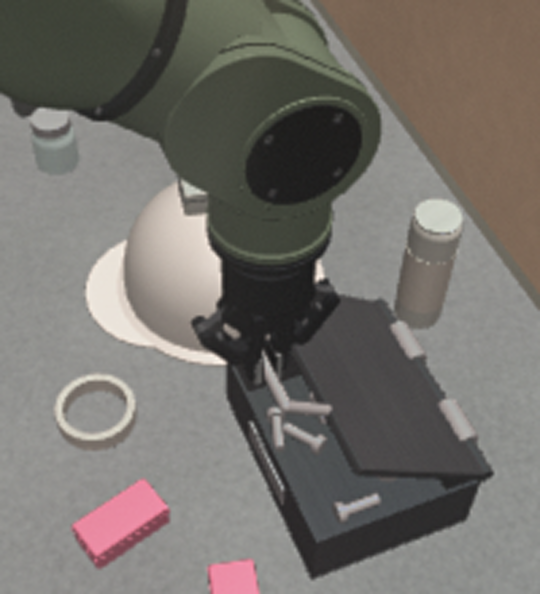

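The camera and TCP agree on the lid at 0.61 rad. The tool is pulled toward the hinge with about 24 N, meaning I'm about 1 mm outside the arc. I'll continue with a small inward correction.

```bash
python3 -m inch '[-0.0083,0,0.0075,0,0,0,8,-0.0188,0,0.0163,0,0,0,8,-0.0289,0,0.0257,0,0,0,8,-0.0383,0,0.0356,0,0,0,8,-0.0443,0,0.0426,0,0,0,8]' 20; python3 ang.py s12.png
```

```text
clock: 15.75
tool_pos: [0.5726, -0.1471, 0.3294]
orientation: [-0.002, 0.706, 0.003, 0.708]
contact_force: [-8.1, 1.5, 7.1]
gripper_width: 0.011
[ 0.57263966 -0.14706024  0.32938465] [-8.05920944  1.53828764  7.12395974] 0.010987868366481248 ang by tcp z 0.8890207165052797 x 0.8838547612826446
lid angle cam 0.8702871273098369 377 389 resid 0.0008751521967674909
```

View pics/s12.png

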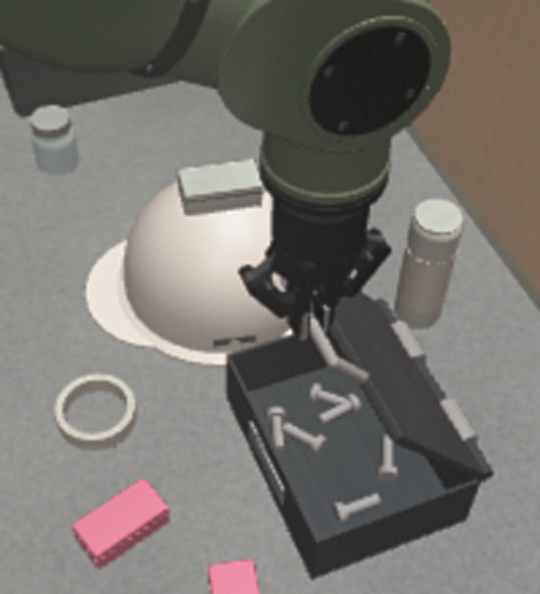

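```bash
python3 -m inch '[-0.0081,0,0.0098,0,0,0,8,-0.0148,0,0.0191,0,0,0,8,-0.021,0,0.0288,0,0,0,8,-0.0266,0,0.0389,0,0,0,8,-0.0318,0,0.0491,0,0,0,8]' 20; python3 ang.py s13.png
```

```text
clock: 16.42
tool_pos: [0.6221, -0.1465, 0.362]
orientation: [-0.002, 0.707, 0.003, 0.708]
contact_force: [-0.8, 2.1, 0.4]
gripper_width: 0.0108
[ 0.62211907 -0.14645159  0.36198781] [-0.84777484  2.05387152  0.40308235] 0.010752553478128835 ang by tcp z 1.163532068986118 x 1.1384002807619367
lid angle cam -0.19608830064479033 47 47 resid 0.0008481113370171168
```

View pics/s13.png

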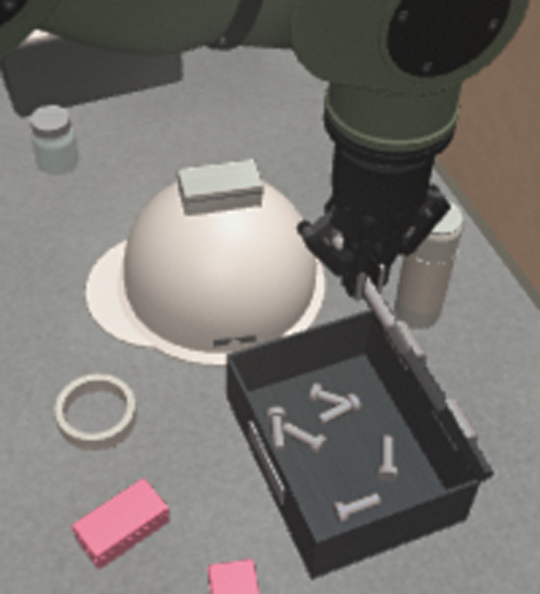

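```bash
python3 - <<'E'
from h import *
c=load("sl.npz");C=-c["R"].T@c["t"];print(C)
o,v=ray(c,[[230+366/2.7,80+283/2.7]])
for y in(-.11,-.1): 
    k=(y-o[1])/v[0,1]; p=o+v[0]*k; print(p,np.arctan2(p[2]-.09,.718-p[0]),np.hypot(p[2]-.09,.718-p[0]))
for th in(1.05,1.1,1.15): print(th,(proj(c,[[.718-.23*np.cos(th),y,.09+.23*np.sin(th)] for y in(-.097,-.147,-.197)])-[230,80])*2.7)
E
```

```text
[ 0.32202214 -0.62969367  0.94060622]
[ 0.64935809 -0.11        0.24796028] 1.1608632098597307 0.1722299655682879
[ 0.65565673 -0.1         0.23463231] 1.1638152849209644 0.15749663437520509
1.05 [[318.72413592 256.07361987]
 [341.76795018 295.6771305 ]
 [366.43411142 338.07864382]]
1.1 [[329.41283702 249.05285383]
 [352.87205657 288.50161868]
 [377.98606343 330.74413187]]
1.15 [[340.36212703 242.32130253]
 [364.23443102 281.60318277]
 [389.79294685 323.67204257]]
```

```bash
python3 - <<'E'
from h import *
c=load("sl.npz")
cv2.imwrite("pics/s14.png",cv2.resize(c["image"][150:260,330:430],None,fx=5.4,fy=5.4,interpolation=cv2.INTER_CUBIC)[:,:,::-1])
E
```

```text
(no output)
```

View pics/s14.png

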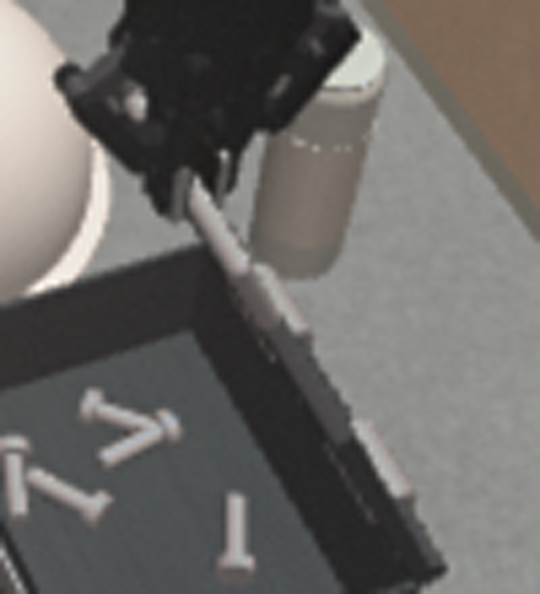

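The bar's near end, at crop (240,270), matches the projection for 1.15 rad, so the lid is past 1.08. I'll hold briefly, then bring it back along the arc.

```bash
python3 -m inch '[0,0,0,0,0,0,8,0,0,0,0,0,0,8,0.0045,0,-0.0093,0,0,0,8,0.01,0,-0.0195,0,0,0,8,0.0159,0,-0.0293,0,0,0,8]' 20; python3 ang.py s15.png
```

```text
clock: 17.1
tool_pos: [0.5932, -0.1468, 0.3463]
orientation: [-0.002, 0.706, 0.003, 0.708]
contact_force: [0.1, -0.3, 1.4]
gripper_width: 0.0107
[ 0.59324396 -0.14677006  0.34631391] [ 0.1100082  -0.306629    1.43533861] 0.0107381520915005 ang by tcp z 1.0161001248592738 x 0.9948943808754132
lid angle cam 0.961314619005288 199 201 resid 0.0011259345760581392
```

```bash
python3 -m inch '[0.004,0,-0.005,0,0,0,8,0.0075,0,-0.0102,0,0,0,8,0.0106,0,-0.0151,0,0,0,8,0.0106,0,-0.0151,0,0,0,8,0.0106,0,-0.0151,0,0,0,8]' 20; python3 ang.py s16.png; python3 - <<'E'
from h import *
c=load("sl.npz")
for th in(.85,.9,.95): print(th,(proj(c,[[.718-.23*np.cos(th),y,.09+.23*np.sin(th)] for y in(-.097,-.197)])-[230,80])*2.7)
E
```

```text
clock: 17.77
tool_pos: [0.5773, -0.147, 0.3351]
orientation: [-0.002, 0.707, 0.003, 0.708]
contact_force: [2.0, -0.7, -3.4]
gripper_width: 0.0112
[ 0.57733919 -0.14698267  0.33509918] [ 1.97714667 -0.71649618 -3.38896661] 0.011235110366310669 ang by tcp z 0.9294663601303373 x 0.9100039363025964
lid angle cam 0.8932734243007916 341 351 resid 0.0009290582985157181
0.85 [[279.37436964 286.42933857]
 [323.66668119 369.38317733]]
0.9 [[288.62718564 278.56359542]
 [333.75990611 361.32952153]]
0.95 [[298.29306016 270.86071929]
 [344.27831359 353.40485204]]
```

View pics/s16.png

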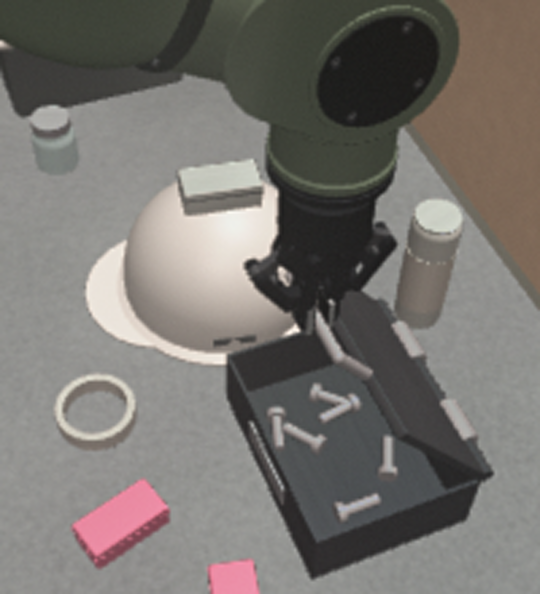

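Lid estimates are 0.89 (plane), 0.91 to 0.93 (TCP) and about 0.92 (bar end at crop (340,358)). All lie within 0.80–1.02 and 5–10° short of balance. The tin is on the hat at crop (220,185). I'll hold still for one call, check, and hand in.

```bash
python3 -m inch '[0,0,0,0,0,0,8,0,0,0,0,0,0,8,0,0,0,0,0,0,8,0,0,0,0,0,0,8,0,0,0,0,0,0,8]' 20; python3 ang.py s17.png; python3 - <<'E'
from h import *
from cell import eyes,get_state,env
c=load("sl.npz");P=depth(c);Z=P[...,2]
m=(np.abs(Z-.184)<.008)&(np.hypot(P[...,0]-.591,P[...,1]-.142)<.07)
vs,us=np.nonzero(m);p=P[m];A=np.c_[p[:,:2],np.ones(len(p))];s=np.linalg.lstsq(A,p[:,2],rcond=None)[0]
print("tin",m.sum(),p.mean(0),"slope",s[:2])
print(np.abs(get_state()["joint_velocities"]).max())
print(env.close_job())
E
```

```text
clock: 18.45
tool_pos: [0.5773, -0.147, 0.3351]
orientation: [-0.002, 0.707, 0.003, 0.708]
contact_force: [2.1, 0.9, -2.6]
gripper_width: 0.011
[ 0.57734308 -0.14699011  0.33508899] [ 2.06955492  0.92044379 -2.55151194] 0.011047160287192114 ang by tcp z 0.9293922712923477 x 0.9100253575553708
lid angle cam 0.896145844192729 330 341 resid 0.0009014120414876435
tin 357 [0.5909819  0.13711763 0.18346875] slope [-0.00666592  0.04818363]
0.0024761349953891804
the job is handed in; nothing more can be done
None
```

The tin is balanced on the hard hat, and the lid is held just below its balance point. I handed the job in at about 18.5 s; no verdict is reported.

- **Tin:** I gripped it off the lid, set it on the crown and let go. The last check put it about 5 mm from the crown, tilted under 0.05 rad.
- **Lid past balance:** I gripped the pull bar and raised the lid to about 1.12–1.15 rad. The camera plane fit failed there because the lid was edge-on, so this comes from the bar's position in the image and the tool pose.
- **Lid at the end:** I brought it back and held it by the bar with a 20 N grip and the arm still. My angle estimates disagree slightly: 0.896 rad from the camera and 0.91–0.93 rad from the tool pose. All lie within 0.80–1.02 rad and between 5 and 10 degrees short of balance.
- **Other checks:** The largest wrist force I saw was about 24 N, partway up. The can, tape roll and jar looked unmoved in the pictures. I did not look at the castor again after the start, but the arm worked well away from it.
- **Refused command:** One early move command was malformed and was refused without moving anything.

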